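# Shake grit off test coupons and load the spectrometer

## Robot

A 6-joint arm with a two-finger parallel gripper is mounted at the origin on the work surface. World frame = base frame: x ahead of the robot, y to its left, z up, the work surface at z = 0. Lengths are in m, angles in rad, forces in N, time in s.
With the tool pointing down it reaches from about 0.25 to 0.775 m from the base axis. Payload 8.9 kg.
Tool frame: the origin (TCP) lies at the very end of the fingers, on their centre line; the grasp point (between the pads) lies 19 mm behind it; z points along the fingers, y is the line along which they close (so a half turn about z gives the same grasp; the last joint's range is limited). The gripper opens to 85 mm and grips with 20 to 120 N. Pads are 22 mm wide; open, the fingers measure 114 mm over their backs; the gripper's body (76 mm by 85 mm) begins 54 mm behind the grasp point. The pads swing forward as they close: fully open they stand 13 mm farther back than shut.
Start: joints at [-1.372, 0.291, -0.153, 1.127, 0, 1.431], TCP at [0.174, -0.495, 0.193] pointing down, gripper open.
Joint ranges: [-2.52, 2.52], [-0.91, 1.74], [-1.3, 1.37], [-1.96, 2.02], [-1.52, 1.47], [-3.14, 3.14]. Speed limits (rad/s): [2.22, 2.22, 2.79, 3.14, 3.14, 3.14].

## Interface

Orientations are given as a unit quaternion [x, y, z, w].
In Python, from station import env gives the robot as it stands.
- The arm moves only by the tool play_rows, never from a script. Its argument "moves" is a list of rows, each a list of 5 numbers: the opening, from -1 (shut) to 1 (fully open), then the shift along the tool's x, y, z in mm, then the turn about the tool's z in degrees. In form: [[claw, dx, dy, dz, spin], ...]. A call has exactly 8 rows; each row is the pose to reach, as a shift and turn from the pose commanded when the call began, along the tool's axes at that moment; what a row does not reach only later rows make up. A row lasts 1/12 s, in which the tool goes at most 41.7 mm and 7.16 degrees, less where a joint would pass 70% of its speed; a pose out of reach is approached as far as the arm can. A call with a gripper value outside its range is refused whole. The fingers move at their own pace and stop on an object; the grip force is fixed at half the most. Time passes only in rows, so rows that repeat a pose let the fingers close, or fill a call up. It gives the time, the measured TCP pose, the force, the opening and the grip force at its end, in the units of the state.
- env.read_state(): the state, without advancing time (a new reading comes with each control period).
- env.camera(name): name is "scene" or "top" or "wrist"; returns a dict with "image" (480x640x3 uint8, red, green, blue), "fx", "fy", "cx", "cy" (pixels), "T" (4x4, takes a point from camera to world coordinates); the wrist camera has in their place "mount" (4x4, takes a point from camera to tool coordinates, whose origin is the TCP and whose axes are the flange's). Camera axes: x right, y down, z forward; pixel columns grow to the right and rows downward; lengths in m; the calibration is good to about 2 mm. A picture is of the moment at which its call begins: read the wrist's pose just before it. There is no depth.
- env.finish_job(): hands the job in; it is judged then, once.
The state is a dict: "time": time; "joint_positions": joint angles; "qvel": joint speeds; "effort": joint torques, N m; "position": TCP position; "eef_rot": TCP orientation; "wrist_force": force on the tool from outside, world axes, zero at the start; "torque": the same for the moment, N m; "gripper_width": opening from 0.0 (shut) to 1.0 (fully open); "grasp_force": force on a finger pad.
Only numpy, scipy, OpenCV 4.12 (cv2) and the standard library are available. Lean on these libraries where they do the work, as an engineer would, in place of code of your own. Each camera call takes 0.05 s, during which the arm holds its last target. There are 200 camera calls.

## Task

Slide every steel test coupon up out of the slotted white rack and stand it in a bay of the open white caddy, down on the caddy's floor; when all are in, press the loaded caddy down on the shaker's sprung plate until the plate is fully down and hold it there for about a second and a half, so that the grit shakes off. Then stand the caddy, still with all its coupons, upright in the middle of the spectrometer's lipped loading shelf and let go, without disturbing the note pad, brass disc or cup.

Things in the scene. Friction and masses are not known exactly. Their poses are not given: they have to be found in the camera images.
- rack: Fixed white plastic slotted block, 92 mm (its x) x 150 mm (its y) x 40 mm tall; origin at the centre of its underside, z up. Four slots run along its x, 64 mm long, 5.8 mm wide, 32 mm deep (slot floor 8 mm above the table), at y = -52.5, -17.5, +17.5, +52.5 mm. A slot may be empty.
- coupon0: Loose plain steel plate, 60 mm wide (its x), 4 mm thick (its y), 85 mm tall (its z), about 70 g; origin at the centre of its lower edge. Starts standing in a slot of the rack, its top 53 mm proud of the rack and 93 mm above the table. None if absent in this run; three or all four are present, all alike.
- coupon1: Loose plain steel plate, 60 mm wide (its x), 4 mm thick (its y), 85 mm tall (its z), about 70 g; origin at the centre of its lower edge. Starts standing in a slot of the rack, its top 53 mm proud of the rack and 93 mm above the table. None if absent in this run; three or all four are present, all alike.
- coupon2: Loose plain steel plate, 60 mm wide (its x), 4 mm thick (its y), 85 mm tall (its z), about 70 g; origin at the centre of its lower edge. Starts standing in a slot of the rack, its top 53 mm proud of the rack and 93 mm above the table. None if absent in this run; three or all four are present, all alike.
- coupon3: Loose plain steel plate, 60 mm wide (its x), 4 mm thick (its y), 85 mm tall (its z), about 70 g; origin at the centre of its lower edge. Starts standing in a slot of the rack, its top 53 mm proud of the rack and 93 mm above the table. None if absent in this run; three or all four are present, all alike.
- caddy: Loose white open-topped box, outside 90 (its x) x 60.5 (its y) x 75 mm tall, about 250 g; origin at the centre of its underside. Floor 4 mm, walls 3 mm. Three 2.5 mm partitions along x, tops at 65 mm, make four bays 84 mm long, 12 mm wide, centred at y = -21.75, -7.25, 7.25, 21.75 mm. Coupons stand with their width along its x, 14 mm above the rim.
- shaker: Fixed white touch shaker, housing 150 mm (x) x 130 mm (y), top at 55 mm; origin at the centre of its underside. On top is a round black rubber plate, 110 mm across and 12 mm thick, on a spring; its top is 82 mm above the table when up.
- plate (a joint): How far the shaker's plate is pressed down, m: 0 up, 0.012 fully down. The spring needs about 6 N to start and about 15 N for fully down (less the weight of what stands on it); it springs back up.
- plate_top (a point): Centre of the top face of the shaker's plate; moves with the plate.
- shelf: Fixed spectrometer. Origin at the centre of the underside of its aluminium loading shelf: 150 mm (x) x 130 mm (y), floor 20 mm above the table, with a lip 8 mm wide and 6 mm high all round (inside 134 x 114 mm). The white housing stands from 150 mm to 390 mm to the shelf's -y side, up to 200 mm tall.
- shelf_top (a point): Centre of the floor of the loading shelf, 20 mm above the table; axes as shelf.
- pad: Bystander: block of white note paper, 150 x 110 x 18 mm, lying on the table; origin at the centre of its underside.
- refdisc: Bystander: brass reference cylinder, 50 mm across, 35 mm tall; origin at the centre of its underside.
- cup: Bystander: white ceramic cup, 70 mm across, 90 mm tall; origin at the centre of its underside.
Not all that is in view belongs to the job. Leave any blue or pink look-alike of the coupon2 alone. What is shaped like the coupon1 but brown is not meant.

How it is judged:
By the outcome, as a careful person would: the job done as asked, in the order asked, and still so for the second after the job is handed in, with the robot touching nothing.
Of coupon0, coupon1, coupon2, coupon3 only 3 to 4 are there at a start; the rules pass over those that are not, and their reading is None.
At some moment in a run one of caddy may be knocked a few centimetres aside while the robot is not near it.
It also fails if it takes over 210 s, if anything falls off the work surface, if the arm or the gripper's body presses on something with over 40 N, if the wrist force passes 120 N, or if a joint passes its speed limit or range.

## Working session

There is one attempt and no reset: what is moved stays moved. The work goes in short steps, Python scripts to look and compute and a tool call to move; the robot and the scene stay as the last step left them, time stands still between calls to the robot, and variables do not carry over. Pictures are saved under pics/ and viewed, at most 14 in all, crops included, and the job is handed in when it is done.

Besides the shell and the picture viewer there is one more tool, called after "Emit:" as a command line: name --pt "numbers of a row" for each row, then --argument value for the rest. play_rows: Moves the arm, as the interface text tells. Its arguments: {"type":"object","properties":{"moves":{"type":"array","items":{"type":"array","items":{"type":"number"}}}},"required":["moves"]}

```bash
ls; mkdir -p pics; python3 - <<'E'
from station import env
import cv2,numpy as np
s=env.read_state();print({k:np.round(v,3).tolist() for k,v in s.items()})
for n in("top","scene"):
    c=env.camera(n);cv2.imwrite(f"pics/{n}0.png",c["image"][:,:,::-1]);print(n,c["fx"],c["fy"],c["cx"],c["cy"],np.round(c["T"],4).tolist())
print(env.camera("wrist")["mount"])
E
```

```text
pics
{'time': 0.0, 'joint_positions': [-1.372, 0.291, -0.154, 1.127, 0.0, 1.431], 'qvel': [0.001, -0.0, -0.0, 0.001, -0.0, 0.0], 'effort': [0.001, -53.715, 33.137, 0.016, -0.0, 0.0], 'position': [0.174, -0.495, 0.192], 'eef_rot': [0.986, 0.168, 0.0, -0.001], 'wrist_force': [0.403, -0.471, 0.393], 'torque': [0.047, -0.069, 0.005], 'grasp_force': 0.0, 'gripper_width': 1.003}
top 457.6686242705142 457.6686242705142 319.1232230916789 232.51637208776538 [[-0.0069, -0.9937, 0.1117, 0.4444], [-0.9994, 0.0032, -0.0333, 0.0974], [0.0327, -0.1119, -0.9932, 1.2068], [0.0, 0.0, 0.0, 1.0]]
scene 472.87016943223256 472.87016943223256 315.5560184486712 241.2865628298378 [[0.8271, 0.424, -0.3689, 0.9375], [0.562, -0.6205, 0.547, -0.487], [0.003, -0.6597, -0.7515, 0.852], [0.0, 0.0, 0.0, 1.0]]
[[-3.31641513e-05 -9.48251447e-01 -3.17520381e-01  8.12526418e-02]
 [ 9.99999759e-01  1.88608525e-04 -6.67712887e-04 -9.09758352e-04]
 [ 6.93046762e-04 -3.17520327e-01  9.48251212e-01 -1.80478686e-01]
 [ 0.00000000e+00  0.00000000e+00  0.00000000e+00  1.00000000e+00]]
```

View pics/top0.png

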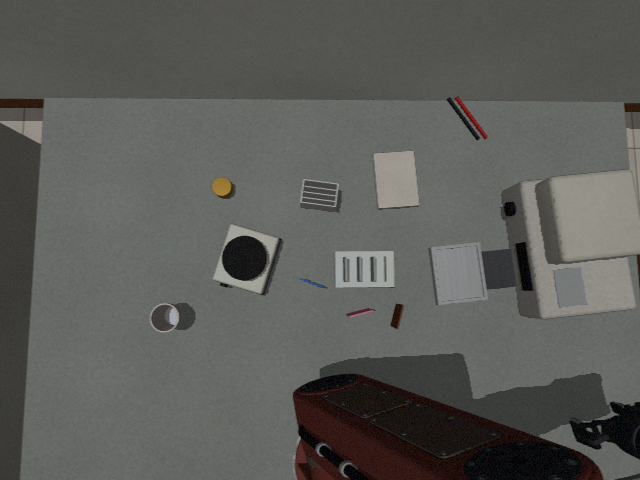

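View pics/scene0.png

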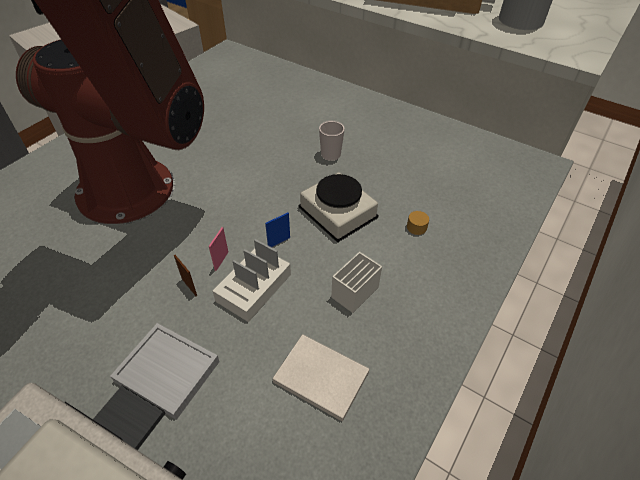

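The top picture shows the rack at (365,269) with three plates in its slots at columns ~347, 360 and 373, and the slot at 386 empty. The caddy is at (320,193), the shaker plate at (245,258), the shelf at (460,273), the pad at (396,180), the disc at (222,187) and the cup at (165,318).
Candidates for a coupon: steel plates in the rack at scene (245,275), (256,262) and (266,252); blue (278,229), pink (219,249) and brown (186,275) standing plates. I choose the three steel ones in the rack.

```bash
cat > h.py <<'E'
from station import env
import cv2,numpy as np
from scipy.spatial.transform import Rotation as R
def cam(n):
    s=env.read_state();c=env.camera(n)
    if n=="wrist":
        T=np.eye(4);T[:3,:3]=R.from_quat(s["eef_rot"]).as_matrix();T[:3,3]=s["position"];c["T"]=T@c["mount"]
    return c
def ray(c,u,v,z):
    d=c["T"][:3,:3]@np.array([(u-c["cx"])/c["fx"],(v-c["cy"])/c["fy"],1]);o=c["T"][:3,3]
    return (o+d*(z-o[2])/d[2])
def proj(c,P):
    q=np.linalg.inv(c["T"])@np.append(P,1);return c["fx"]*q[0]/q[2]+c["cx"],c["fy"]*q[1]/q[2]+c["cy"]
def rectw(c,box,z):  # world centre, sides, yaw of long side
    P=np.array([ray(c,u,v,z)[:2] for u,v in box])*1000
    r=cv2.minAreaRect(P.astype(np.float32));b=cv2.boxPoints(r);e=[b[1]-b[0],b[2]-b[1]]
    L=max(e,key=np.linalg.norm);a=np.degrees(np.arctan2(L[1],L[0]));a=(a+90)%180-90
    return np.round(r[0],1),np.round(sorted(r[1]),1),round(float(a),2)
E
python3 - <<'E'
from h import *
c=cam("top");im=c["image"].astype(int);g=im.min(2)
for n,(x0,y0,x1,y1),t,z in[("rack",(325,240,405,297),150,.04),("caddy",(290,165,350,220),150,.075),("shelf",(422,230,492,315),135,.026),("shaker",(205,215,290,305),150,.055),("pad",(365,140,430,220),140,.018)]:
    m=(g[y0:y1,x0:x1]>t).astype(np.uint8)
    cs=cv2.findContours(m,cv2.RETR_EXTERNAL,cv2.CHAIN_APPROX_NONE)[0];k=max(cs,key=cv2.contourArea).reshape(-1,2)+[x0,y0]
    print(n,*rectw(c,k,z))
m=(im.max(2)[220:300,205:290]<45).astype(np.uint8)
k=max(cv2.findContours(m,0,1)[0],key=cv2.contourArea).reshape(-1,2)+[205,220]
e=cv2.minEnclosingCircle(k.astype(np.float32));print("plate",e,ray(c,*e[0],.082))
cr=np.hstack([cv2.resize(c["image"][235:300,325:405],None,fx=5,fy=5,interpolation=2)[:320],cv2.resize(c["image"][165:230,285:360],None,fx=5,fy=5,interpolation=2)[:320]])
cv2.imwrite("pics/c1.png",cr[:,:,::-1])
E
```

```text
rack [483.1 -56.9] [ 89.3 146.1] 89.59
caddy [638.5  21.7] [0. 0.] 0.0
shelf [ 497.8 -258.9] [36.9 70.7] -2.02
shaker [465.9 259.2] [ 49.2 118.1] 71.3
pad [ 721.5 -147.5] [105.4 147.2] 4.26
plate ((244.05491638183594, 257.67340087890625), 22.167213439941406) [0.50958389 0.24390517 0.082     ]
```

View pics/c1.png

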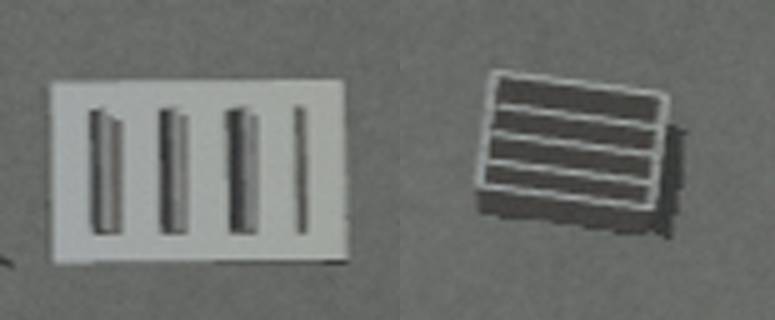

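The crop confirms steel plates in the three left slots (crop x≈110, 178, 248) and an empty fourth slot. It shows the caddy rim corners at top-image pixels (303.4,179), (338.6,183.6), (336,207) and (300.4,202.4).

```bash
cat >> h.py <<'E'
def to(x,y,z,yaw):  # mm, deg : row numbers
    s=env.read_state();M=R.from_quat(s["eef_rot"]).as_matrix();p=np.array(s["position"])*1000
    d=M.T@(np.array([x,y,z])-p);cur=np.degrees(np.arctan2(M[1,0],M[0,0]))
    print("pos",p.round(1),"yaw",cur.round(2),"tilt",np.degrees(np.arccos(-M[2,2])).round(2),"-> row",d.round(1),"spin",round((cur-yaw+180)%360-180,2))
E
python3 - <<'E'
from h import *
c=cam("top")
print("caddy",*rectw(c,[(303.4,179),(338.6,183.6),(336,207),(300.4,202.4)],.075))
im=c["image"];print("shelfpix",im[250,425],im[273,436],im[273,460],im[260,230],im[230,240])
to(440,-57,230,0)
E
```

```text
caddy [671.8  57.5] [60.3 90.2] 82.47
shelfpix [103 104 103] [134 135 136] [136 137 139] [20 20 26] [161 163 154]
pos [ 174.  -495.1  192.4] yaw 19.35 tilt 0.03 -> row [ 396.2 -325.2  -37.4] spin 19.35
```

Emit:
play_rows --pt "-0.3 396 -325 -37 19.35" --pt "-0.3 396 -325 -37 19.35" --pt "-0.3 396 -325 -37 19.35" --pt "-0.3 396 -325 -37 19.35" --pt "-0.3 396 -325 -37 19.35" --pt "-0.3 396 -325 -37 19.35" --pt "-0.3 396 -325 -37 19.35" --pt "-0.3 396 -325 -37 19.35"

```text
time: 0.92
position: [0.3465, -0.2104, 0.2169]
eef_rot: [1.0, -0.0, 0.0, 0.0]
wrist_force: [1.7, 0.6, -0.1]
gripper_width: 0.347
grasp_force: 0.0
```

```bash
python3 - <<'E'
from h import *
to(440,-57,230,0)
E
```

```text
pos [ 346.5 -210.4  216.9] yaw -0.02 tilt 0.04 -> row [  93.4 -153.4  -13.2] spin -0.02
```

Emit:
play_rows --pt "-0.3 93 -153 -13 0" --pt "-0.3 93 -153 -13 0" --pt "-0.3 93 -153 -13 0" --pt "-0.3 93 -153 -13 0" --pt "-0.3 93 -153 -13 0" --pt "-0.3 93 -153 -13 0" --pt "-0.3 93 -153 -13 0" --pt "-0.3 93 -153 -13 0"

```text
time: 1.58
position: [0.4385, -0.0597, 0.2294]
eef_rot: [1.0, -0.0, -0.0, 0.0]
wrist_force: [-0.4, -1.0, 0.1]
gripper_width: 0.348
grasp_force: 0.0
```

```bash
python3 - <<'E'
from h import *
to(440,-57,230,0)
c=cam("wrist");cv2.imwrite("pics/w1.png",c["image"][:,:,::-1]);print(c["fx"],c["T"].round(3).tolist())
for yo in(52.5,17.5,-17.5,-52.5):
  print(yo,[np.round(proj(c,[(483+sx*30)/1000,(-57+yo)/1000,.093])).tolist() for sx in(-1,1)])
E
```

```text
pos [438.5 -59.7 229.4] yaw -0.0 tilt 0.03 -> row [ 1.5 -2.7 -0.6] spin -0.0
362.97563744927845 [[-0.0, -0.948, -0.318, 0.52], [-1.0, -0.0, 0.0, -0.059], [-0.0, 0.318, -0.948, 0.41], [0.0, 0.0, 0.0, 1.0]]
52.5 [[258.0, 194.0], [255.0, 123.0]]
17.5 [[298.0, 194.0], [297.0, 123.0]]
-17.5 [[337.0, 194.0], [339.0, 123.0]]
-52.5 [[377.0, 194.0], [381.0, 123.0]]
```

View pics/w1.png

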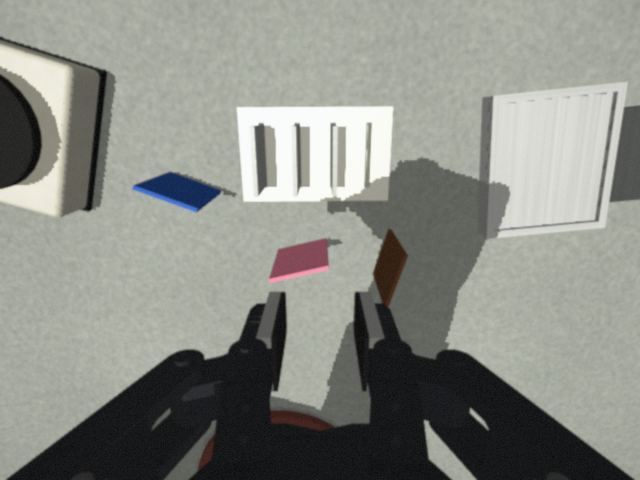

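The wrist picture shows the rack quad with corners (237,107), (392,106), (389,201) and (243,201). The coupon top edges are at columns ~258, 297 and 336, as predicted. The blue, pink and brown plates stand clear of the rack.

```bash
python3 - <<'E'
from h import *
c=cam("wrist");im=c["image"];g=im.min(2)
m=(g[95:210,225:400]>225).astype(np.uint8)
k=max(cv2.findContours(m,0,1)[0],key=cv2.contourArea).reshape(-1,2)+[225,95]
h=cv2.convexHull(k);print(rectw(c,h.reshape(-1,2),.04))
for r in(135,150,165,180): print(r,' '.join(map(str,g[r,248:376])))
E
```

```text
(array([481.2, -53.7]), array([ 91.1, 149.5]), 89.94)
135 249 245 239 237 236 222 158 95 82 77 82 80 79 80 80 90 118 139 146 148 145 147 147 148 146 147 183 238 248 250 250 250 249 251 250 250 250 250 250 250 250 249 247 239 234 232 224 173 113 84 85 105 131 143 145 149 151 150 148 150 182 237 248 250 250 250 250 250 250 250 250 250 250 249 249 249 249 249 249 249 245 216 143 136 195 222 224 221 205 171 148 147 146 149 147 146 148 178 235 246 247 248 248 248 248 248 247 247 248 247 247 247 247 247 247 247 241 203 152 128 125 123 155 228 243 245 245 245
150 250 248 242 234 233 228 202 142 92 82 80 80 77 82 80 80 92 128 145 144 146 145 146 151 148 145 149 184 239 249 250 251 250 250 250 250 250 250 250 250 250 250 248 240 232 228 224 198 139 91 82 92 123 141 145 146 147 146 145 146 147 181 236 248 249 249 249 249 250 249 249 249 249 249 249 249 249 249 248 249 245 214 144 135 192 218 220 218 201 170 151 146 148 146 146 147 151 180 233 246 247 247 247 248 248 247 247 247 247 247 248 246 247 246 246 243 223 177 158 139 124 148 213 239 245 245 245 245
165 250 250 249 239 230 230 224 200 1
[... 274 characters left out ...]
48 243 212 144 135 187 211 218 210 189 163 148 146 145 146 145 148 177 231 245 247 247 247 247 246 247 246 247 246 246 247 246 246 246 245 246 239 209 182 151 133 130 169 228 243 245 246 245 245
180 249 250 249 248 237 229 226 220 179 124 88 80 77 77 80 80 82 85 108 133 145 146 145 142 145 145 147 149 179 236 248 249 250 250 249 249 249 249 249 249 249 249 249 247 234 225 223 215 173 119 88 81 103 128 143 148 145 145 146 146 146 180 234 247 248 248 248 248 248 247 248 247 248 248 247 247 248 248 247 247 242 199 129 133 188 210 217 209 190 162 147 145 144 146 146 148 175 231 244 245 246 245 246 246 246 246 246 246 245 246 245 246 245 245 241 220 169 134 122 124 150 212 237 238 223 209 203 194
```

```bash
python3 - <<'E'
from h import *
c=cam("wrist")
for u in(252.7,293.2,334.2):print(ray(c,u,150,.093).round(4))
to(481,-71,180,0)
E
```

```text
[ 0.4912 -0.0022  0.093 ]
[ 0.4912 -0.0367  0.093 ]
[ 0.4911 -0.0717  0.093 ]
pos [438.5 -60.2 229.5] yaw -0.1 tilt 0.01 -> row [42.5 10.7 49.5] spin -0.1
```

Emit:
play_rows --pt "-0.3 42.5 11.3 90 0" --pt "-0.3 42.5 11.3 90 0" --pt "-0.3 42.5 11.3 90 0" --pt "-0.3 42.5 11.3 120 0" --pt "-0.3 42.5 11.3 152 0" --pt "-0.3 42.5 11.3 152 0" --pt "-0.3 42.5 11.3 152 0" --pt "-0.3 42.5 11.3 152 0"

```text
time: 2.4
position: [0.4821, -0.0712, 0.079]
eef_rot: [1.0, -0.0, 0.001, 0.0]
wrist_force: [-0.2, 0.5, 0.8]
gripper_width: 0.348
grasp_force: 0.0
```

```bash
python3 - <<'E'
from h import *
to(481,-71.5,78,0)
c=cam("wrist");cv2.imwrite("pics/w2.png",c["image"][:,:,::-1])
E
```

```text
pos [482.1 -71.2  79. ] yaw -0.05 tilt 0.07 -> row [-1.1  0.3  1. ] spin -0.05
```

View pics/w2.png

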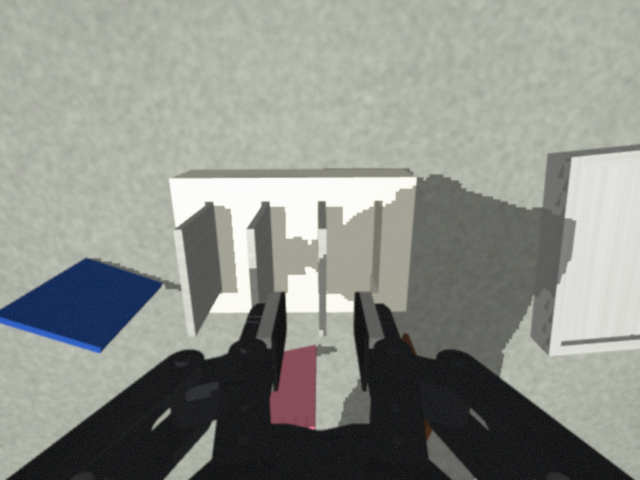

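The third coupon's edge is at column 322, midway between the fingertips (~285 and ~356), so it is centred. Closing now.

Emit:
play_rows --pt "-1 -1 0 1 0" --pt "-1 -1 0 1 0" --pt "-1 -1 0 1 0" --pt "-1 -1 0 1 0" --pt "-1 -1 0 1 0" --pt "-1 -1 0 1 0" --pt "-1 -1 0 1 0" --pt "-1 -1 0 1 0"

```text
time: 3.12
position: [0.4804, -0.0704, 0.0765]
eef_rot: [1.0, 0.0, -0.0, -0.0]
wrist_force: [0.2, -0.2, 0.5]
gripper_width: -0.001
grasp_force: 0.0
```

```bash
python3 - <<'E'
from h import *
to(481,-71.5,78,0)
E
```

```text
pos [480.4 -70.4  76.5] yaw 0.01 tilt 0.0 -> row [ 0.6  1.1 -1.5] spin 0.01
```

The gripper shut on nothing, so I look again.

```bash
python3 - <<'E'
from h import *
c=cam("wrist");cv2.imwrite("pics/w3.png",c["image"][150:480,120:520,::-1])
c=cam("scene");cv2.imwrite("pics/s3.png",cv2.resize(c["image"][180:330,150:350,::-1],None,fx=3,fy=3))
E
```

```text
(no output)
```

View pics/w3.png

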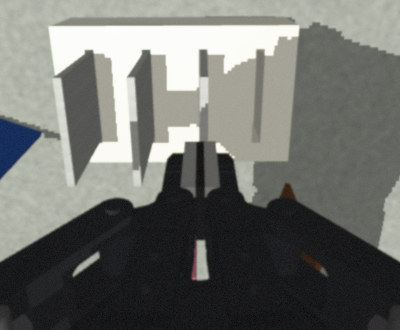

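View pics/s3.png

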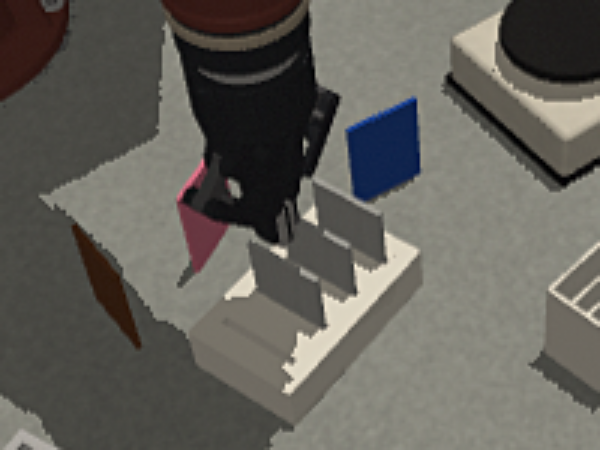

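```bash
python3 - <<'E'
from h import *
s=env.read_state();p=np.array(s["position"]);print(p,s["eef_rot"])
c=cam("wrist");print("tcp in wrist",proj(c,p));k=cam("scene");print("tcp in scene",proj(k,p),"coupon top ends",proj(k,[.451,-.0715,.093]),proj(k,[.511,-.0715,.093]))
print("wrist coupon ends",proj(c,[.451,-.0715,.093]),proj(c,[.511,-.0715,.093]),"joints",s["joint_positions"])
E
```

```text
[ 0.48044105 -0.07043493  0.07648789] [ 9.99999996e-01  6.91591951e-05 -5.09634347e-05 -2.44730324e-05]
tcp in wrist (np.float64(321.27706293288736), np.float64(272.5945078959694))
tcp in scene (np.float64(244.89432168978465), np.float64(269.9291255606465)) coupon top ends (np.float64(232.68977111860596), np.float64(258.9981300011034)) (np.float64(255.3434403111524), np.float64(272.00642592652986))
wrist coupon ends (np.float64(323.3302608827009), np.float64(336.9486504129476)) (np.float64(323.74513327061794), np.float64(227.6755994136224)) joints [-2.96281170e-01  3.19624237e-01 -4.43723696e-01  8.07560171e-01
  1.70465761e-05  2.84517316e+00]
```

```bash
python3 - <<'E'
from h import *
p=np.array(env.read_state()["position"]);c=cam("wrist");k=cam("scene")
for d in(0,10,20,30):
  q=p+[0,0,d/1000];print(d,np.round(proj(c,q)),np.round(proj(k,q)))
to(481,-71.5,78,0)
E
```

```text
0 [321. 273.] [245. 270.]
10 [321. 281.] [244. 267.]
20 [321. 289.] [244. 264.]
30 [321. 299.] [243. 261.]
pos [480.4 -70.5  76.5] yaw 0.0 tilt 0.0 -> row [ 0.6  1.  -1.5] spin 0.0
```

The fingertips appear about 27 mm higher than the reported TCP, at z≈0.104 and so above the coupon. I open and go down to TCP z=52, which clears the rack either way.

Emit:
play_rows --pt "-0.3 0.6 0.7 -2 0" --pt "-0.3 0.6 0.7 -2 0" --pt "-0.3 0.6 0.7 -2 0" --pt "-0.3 0.6 0.7 10 0" --pt "-0.3 0.6 0.7 24 0" --pt "-0.3 0.6 0.7 24 0" --pt "-0.3 0.6 0.7 24 0" --pt "-0.3 0.6 0.7 24 0"

```text
time: 4.08
position: [0.4813, -0.0712, 0.053]
eef_rot: [1.0, 0.0, 0.0, 0.0]
wrist_force: [-0.5, -0.4, 0.2]
gripper_width: 0.349
grasp_force: 0.0
```

Emit:
play_rows --pt "-1 0 0 0 0" --pt "-1 0 0 0 0" --pt "-1 0 0 0 0" --pt "-1 0 0 0 0" --pt "-1 0 0 0 0" --pt "-1 0 0 0 0" --pt "-1 0 0 0 0" --pt "-1 0 0 0 0"

```text
time: 4.75
position: [0.4816, -0.0713, 0.0531]
eef_rot: [1.0, 0.0, 0.001, 0.0]
wrist_force: [-1.0, -0.0, 5.5]
gripper_width: 0.012
grasp_force: 39.3
```

```bash
python3 - <<'E'
from h import *
to(481,-71.5,52,0)
a=cam("wrist")["image"][150:480,120:520];b=cv2.resize(cam("scene")["image"][200:310,180:300],(360,330),interpolation=2)
cv2.imwrite("pics/w4.png",np.hstack([a,b])[:,:,::-1])
E
```

```text
pos [481.6 -71.3  53.1] yaw 0.01 tilt 0.06 -> row [-0.6  0.2  1.1] spin 0.01
```

View pics/w4.png

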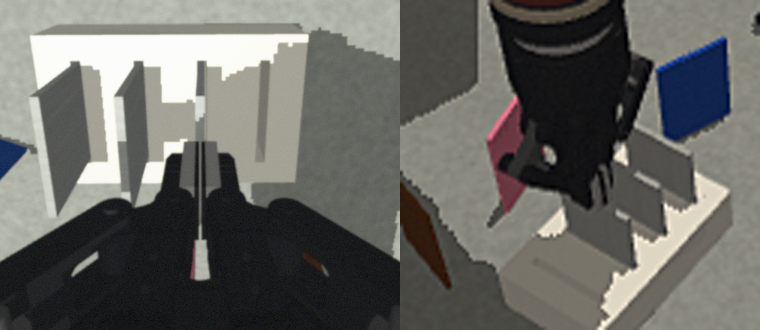

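Wrist crop: the coupon is between the pads at crop column 200. Scene crop: the fingertips are about 13 mm below the coupon's top, at (595,205). The reading of 1 mm suggests a grip at the very tips, so I regrip 8 mm deeper and then lift.

Emit:
play_rows --pt "-0.7 0 0.2 0 0" --pt "-0.6 0 0.2 0 0" --pt "-0.6 0 0.2 8 0" --pt "-0.6 0 0.2 8 0" --pt "-1 0 0.2 8 0" --pt "-1 0 0.2 8 0" --pt "-1 0 0.2 8 0" --pt "-1 0 0.2 8 0"

```text
time: 5.52
position: [0.4811, -0.0714, 0.0445]
eef_rot: [1.0, 0.0, -0.0, -0.0]
wrist_force: [0.0, -0.2, -0.8]
gripper_width: 0.027
grasp_force: 59.8
```

Emit:
play_rows --pt "-1 0 0 0 0" --pt "-1 0 0 0 0" --pt "-1 0 0 -10 0" --pt "-1 0 0 -20 0" --pt "-1 0 0 -40 0" --pt "-1 0 0 -70 0" --pt "-1 0 0 -100 0" --pt "-1 0 0 -100 0"

```text
time: 6.18
position: [0.4841, -0.0723, 0.1496]
eef_rot: [1.0, 0.0, 0.004, 0.001]
wrist_force: [1.0, -0.2, -0.4]
gripper_width: 0.024
grasp_force: 59.8
```

```bash
python3 - <<'E'
from h import *
to(481,-71.5,52,0)
a=cam("wrist")["image"][150:480,120:520];b=cv2.resize(cam("scene")["image"][180:290,180:300],(360,330),interpolation=2)
cv2.imwrite("pics/w5.png",np.hstack([a,b])[:,:,::-1])
E
```

```text
pos [484.1 -72.3 149.6] yaw 0.01 tilt 0.44 -> row [-3.9 -1.  97.6] spin 0.01
```

View pics/w5.png

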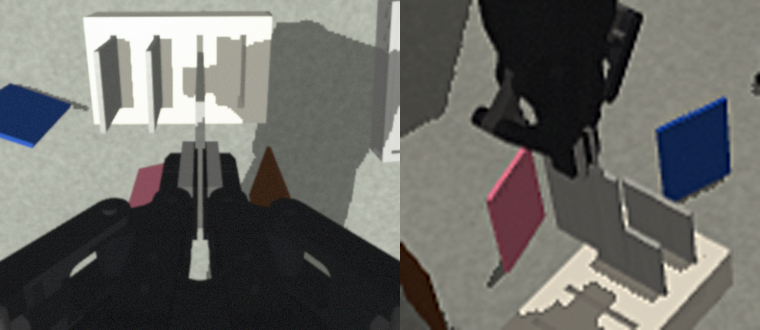

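The coupon is lifted and held, and the two others remain in the rack. I move to a viewpoint beside the caddy.

```bash
python3 - <<'E'
from h import *
to(662,-10,165,82.5)
E
```

```text
pos [481.9 -71.6 145.4] yaw 0.0 tilt 0.15 -> row [180.1 -61.6 -19.2] spin -82.5
```

Emit:
play_rows --pt "-1 20 -7 -12 -7" --pt "-1 50 -17 -20 -14" --pt "-1 80 -27 -20 -21" --pt "-1 110 -38 -20 -28" --pt "-1 140 -48 -20 -35" --pt "-1 165 -56 -20 -42" --pt "-1 180 -62 -20 -49" --pt "-1 180 -62 -20 -56"

```text
time: 6.95
position: [0.6627, -0.008, 0.1616]
eef_rot: [0.881, 0.473, -0.001, -0.001]
wrist_force: [-0.6, -0.1, -0.8]
gripper_width: 0.022
grasp_force: 59.8
```

Emit:
play_rows --pt "-1 0 0 0 -7" --pt "-1 0 0 0 -14" --pt "-1 0 0 0 -21" --pt "-1 0 0 0 -26.5" --pt "-1 0 0 0 -26.5" --pt "-1 0 0 0 -26.5" --pt "-1 0 0 0 -26.5" --pt "-1 0 0 0 -26.5"

```text
time: 7.62
position: [0.6608, -0.0094, 0.164]
eef_rot: [0.753, 0.658, -0.0, -0.0]
wrist_force: [-0.4, 0.0, -0.3]
gripper_width: 0.024
grasp_force: 59.8
```

```bash
python3 - <<'E'
from h import *
to(662,-10,165,82.5)
c=cam("wrist");cv2.imwrite("pics/w6.png",c["image"][:,:,::-1])
E
```

```text
pos [660.8  -9.4 164. ] yaw 82.37 tilt 0.04 -> row [-0.5  1.3 -1. ] spin -0.13
```

View pics/w6.png

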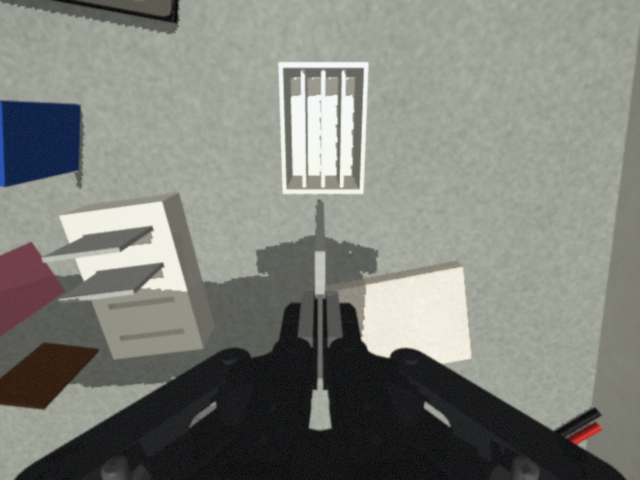

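The picture shows the caddy rim quad at (279,63)–(363,193), the held coupon straight along column 320 and the two remaining coupons in the rack at left.

```bash
cat >> h.py <<'E'
def caddy(c,z=.075,thr=200,guess=(660,55)):  # rim centre, sides, yaw from wrist view
    g=c["image"].min(2);u,v=map(int,proj(c,[guess[0]/1000,guess[1]/1000,z]))
    y0,x0=max(v-100,0),max(u-80,0);m=(g[y0:v+100,x0:u+80]>thr).astype(np.uint8)
    ks=cv2.findContours(m,0,1)[0];k=max(ks,key=lambda k:cv2.contourArea(cv2.convexHull(k))).reshape(-1,2)+[x0,y0]
    q=rectw(c,k,z);print("caddy",*q,"px",k.min(0),k.max(0));return q
def topcaddy():
    c=cam("top");g=c["image"].min(2);x0,y0=270,150;m=(g[y0:225,x0:362]>115).astype(np.uint8)
    k=max(cv2.findContours(m,0,1)[0],key=lambda k:cv2.contourArea(cv2.convexHull(k))).reshape(-1,2)+[x0,y0]
    print("top",*rectw(c,k,.075),k.min(0),k.max(0))
E
python3 - <<'E'
from h import *
c=cam("wrist");q=caddy(c,guess=(672,57));topcaddy()
a=np.radians(q[2]);X=np.array([np.cos(a),np.sin(a)]);Y=np.array([-X[1],X[0]])
for b in(-21.75,-7.25,7.25,21.75):print(b,(q[0]+b*Y).round(1))
g=c["image"].min(2);print(g[270,300:340])
to(*(q[0]+21.75*Y),165,q[2])
E
```

```text
caddy [671.6  61.6] [60.9 89.6] 82.41 px [278  62] [367 193]
top [687.8  90.9] [182.8 189.8] 0.16 [270 150] [342 224]
-21.75 [693.2  58.7]
-7.25 [678.8  60.6]
7.25 [664.4  62.6]
21.75 [650.   64.5]
[ 93  92  91  87  88  91  90  88  89  93  92  95  94  97 125 169 184 190
 187 189 189 189 190 190 175 137 102  91  93  88  95  90  93  92  91  90
  90  92  93  91]
pos [661.   -9.4 164.5] yaw 82.45 tilt 0.0 -> row [ 71.7 -20.6  -0.5] spin 0.04
```

Emit:
play_rows --pt "-1 36 -10 0 0" --pt "-1 71.7 -20.6 0 0" --pt "-1 71.7 -20.6 0 0" --pt "-1 71.7 -20.6 20 0" --pt "-1 71.7 -20.6 40 0" --pt "-1 71.7 -20.6 40 0" --pt "-1 71.7 -20.6 40 0" --pt "-1 71.7 -20.6 40 0"

```text
time: 8.43
position: [0.6504, 0.0642, 0.1256]
eef_rot: [0.752, 0.659, 0.0, 0.0]
wrist_force: [0.6, 0.5, -0.4]
gripper_width: 0.021
grasp_force: 59.8
```

```bash
python3 - <<'E'
from h import *
to(650,64.5,54,82.4)
c=cam("wrist");g=c["image"].min(2)
for z in (.075,):
  for b in(-30,30):
    print(b,proj(c,[.650,.1065,z]))
cv2.imwrite("pics/w7.png",c["image"][100:480,120:520,::-1])
E
```

```text
pos [650.4  64.2 125.6] yaw 82.48 tilt 0.05 -> row [ 0.2 -0.5 71.6] spin 0.08
-30 (np.float64(311.63948814095926), np.float64(182.23213483519916))
30 (np.float64(311.63948814095926), np.float64(182.23213483519916))
```

View pics/w7.png

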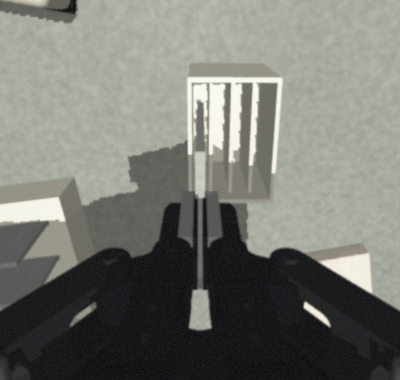

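The coupon's lower end, at crop column 200, sits over the outer bay between the wall at 190 and the partition at 210. Inserting it.

Emit:
play_rows --pt "-1 0 -0.4 25 0" --pt "-1 0 -0.4 45 0" --pt "-1 0 -0.4 60 0" --pt "-1 0 -0.4 71 0" --pt "-1 0 -0.4 71 0" --pt "-1 0 -0.4 71 0" --pt "-1 0 -0.4 71 0" --pt "-1 0 -0.4 71 0"

```text
time: 9.15
position: [0.6507, 0.0645, 0.055]
eef_rot: [0.752, 0.659, 0.001, 0.001]
wrist_force: [-0.1, -0.3, -0.6]
gripper_width: 0.022
grasp_force: 59.8
```

Emit:
play_rows --pt "-0.6 0 0 0 0" --pt "-0.6 0 0 0 0" --pt "-0.6 0 0 0 0" --pt "-0.6 0 0 0 0" --pt "-0.6 0 0 -20 0" --pt "-0.6 0 0 -50 0" --pt "-0.6 0 0 -90 0" --pt "-0.6 0 0 -110 0"

```text
time: 9.82
position: [0.6509, 0.0645, 0.1678]
eef_rot: [0.752, 0.659, 0.002, 0.001]
wrist_force: [1.9, 0.3, -0.1]
gripper_width: 0.203
grasp_force: 0.0
```

```bash
python3 - <<'E'
from h import *
to(660,-10,165,82.4);to(481,-36.5,130,0)
cv2.imwrite("pics/w8.png",cam("wrist")["image"][60:480,120:520,::-1])
E
```

```text
pos [650.9  64.5 167.8] yaw 82.5 tilt 0.23 -> row [-72.7  18.7   2.9] spin 0.1
pos [650.9  64.5 167.8] yaw 82.5 tilt 0.23 -> row [-122.3 -155.4   37.1] spin 82.5
```

View pics/w8.png

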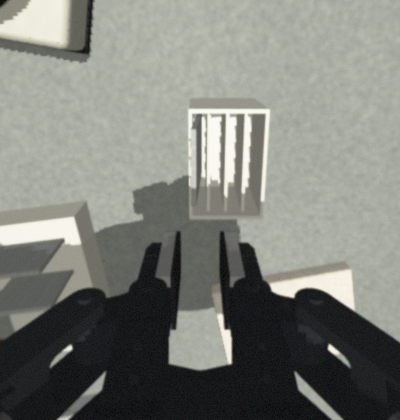

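The first coupon stands in the left bay, at crop (197,150). Back to the rack for the next one.

Emit:
play_rows --pt "-0.3 -22 -28 0 7" --pt "-0.3 -44 -56 10 14" --pt "-0.3 -66 -84 20 21" --pt "-0.3 -88 -112 30 28" --pt "-0.3 -110 -140 30 35" --pt "-0.3 -122 -155 30 42" --pt "-0.3 -122 -155 30 49" --pt "-0.3 -122 -155 30 56"

```text
time: 10.53
position: [0.479, -0.0369, 0.1339]
eef_rot: [0.974, 0.226, 0.0, 0.0]
wrist_force: [0.6, -0.2, 0.2]
gripper_width: 0.348
grasp_force: 0.0
```

Emit:
play_rows --pt "-0.3 0 0 0 7" --pt "-0.3 0 0 0 14" --pt "-0.3 0 0 0 21" --pt "-0.3 0 0 0 26.5" --pt "-0.3 0 0 0 26.5" --pt "-0.3 0 0 0 26.5" --pt "-0.3 0 0 0 26.5" --pt "-0.3 0 0 0 26.5"

```text
time: 11.2
position: [0.48, -0.0363, 0.1335]
eef_rot: [1.0, 0.001, 0.0, 0.0]
wrist_force: [0.3, 0.1, -0.4]
gripper_width: 0.348
grasp_force: 0.0
```

```bash
python3 - <<'E'
from h import *
to(481,-36.5,44.5,0)
c=cam("wrist");g=c["image"].min(2);u,v=map(int,proj(c,[.500,-.0365,.093]));print(u,v,g[v,u-20:u+20],ray(c,u,v,.093))
E
```

```text
pos [480.  -36.3 133.5] yaw 0.14 tilt 0.0 -> row [ 1.   0.2 89. ] spin 0.14
321 217 [244 245 244 245 244 245 244 244 245 244 239 206 173 164 163 161 162 182
 205 215 217 218 218 207 174 151 152 151 150 154 149 151 154 154 152 154
 160 162 163 156] [ 0.50004626 -0.03616073  0.093     ]
```

Emit:
play_rows --pt "-0.3 1 0 35 0.1" --pt "-0.3 1 0 65 0.1" --pt "-0.3 1 0 89 0.1" --pt "-0.3 1 0 89 0.1" --pt "-0.3 1 0 89 0.1" --pt "-1 1 0 89 0.1" --pt "-1 1 0 89 0.1" --pt "-1 1 0 89 0.1"

```text
time: 11.92
position: [0.4825, -0.0367, 0.0463]
eef_rot: [1.0, -0.001, 0.002, 0.0]
wrist_force: [0.1, 0.3, 5.1]
gripper_width: 0.023
grasp_force: 59.2
```

Emit:
play_rows --pt "-1 0 0 0 0" --pt "-1 0 0 0 0" --pt "-1 0 0 0 0" --pt "-1 0 0 0 0" --pt "-1 0 0 -10 0" --pt "-1 0 0 -30 0" --pt "-1 0 0 -60 0" --pt "-1 0 0 -100 0"

```text
time: 12.58
position: [0.4796, -0.036, 0.1451]
eef_rot: [1.0, -0.001, -0.001, -0.0]
wrist_force: [1.3, 0.2, -1.1]
gripper_width: 0.017
grasp_force: 59.0
```

```bash
python3 - <<'E'
from h import *
to(662,-10,165,82.4)
E
```

```text
pos [479.6 -36.  145.1] yaw -0.09 tilt 0.14 -> row [182.3 -26.3 -20.3] spin -82.49
```

Emit:
play_rows --pt "-1 20 -3 -12 -7" --pt "-1 50 -7 -20 -14" --pt "-1 80 -12 -20 -21" --pt "-1 110 -16 -20 -28" --pt "-1 140 -20 -20 -35" --pt "-1 165 -24 -20 -42" --pt "-1 180 -26 -20 -49" --pt "-1 180 -26 -20 -56"

```text
time: 13.25
position: [0.664, -0.0101, 0.1649]
eef_rot: [0.882, 0.472, 0.001, 0.001]
wrist_force: [-0.8, 0.2, -1.2]
gripper_width: 0.015
grasp_force: 59.0
```

Emit:
play_rows --pt "-1 0 0 0 -7" --pt "-1 0 0 0 -14" --pt "-1 0 0 0 -21" --pt "-1 0 0 0 -26.5" --pt "-1 0 0 0 -26.5" --pt "-1 0 0 0 -26.5" --pt "-1 0 0 0 -26.5" --pt "-1 0 0 0 -26.5"

```text
time: 13.92
position: [0.6611, -0.0106, 0.1649]
eef_rot: [0.753, 0.658, 0.0, 0.0]
wrist_force: [0.7, -0.2, -0.2]
gripper_width: 0.02
grasp_force: 59.0
```

```bash
cat >> h.py <<'E'
def bays(q):
    a=np.radians(q[2]);X=np.array([np.cos(a),np.sin(a)]);Y=np.array([-X[1],X[0]])
    return {b:(q[0]+b*Y).round(1) for b in(-21.75,-7.25,7.25,21.75)}
E
python3 - <<'E'
from h import *
c=cam("wrist");q=caddy(c,guess=(672,60));B=bays(q);print(B);print(c["image"].min(2)[270,300:340])
to(*B[-7.25],165,q[2])
E
```

```text
caddy [671.5  61.7] [60.9 89.5] 82.29 px [277  60] [366 191]
{-21.75: array([693.1,  58.8]), -7.25: array([678.7,  60.7]), 7.25: array([664.3,  62.7]), 21.75: array([649.9,  64.6])}
[ 89  88  90  88  87  89  86  88  88  90  91  90  92  94 113 163 187 191
 193 189 189 189 191 184 165 127  96  92  89  90  91  91  89  88  89  91
  89  91  95  91]
pos [661.1 -10.6 164.8] yaw 82.3 tilt 0.02 -> row [73.   7.9 -0.2] spin 0.01
```

Emit:
play_rows --pt "-1 36 4 0 0" --pt "-1 73 8 0 0" --pt "-1 73 8 0 0" --pt "-1 73 8 20 0" --pt "-1 73 8 40 0" --pt "-1 73 8 40 0" --pt "-1 73 8 40 0" --pt "-1 73 8 40 0"

```text
time: 14.63
position: [0.679, 0.0606, 0.1256]
eef_rot: [0.753, 0.658, 0.0, 0.0]
wrist_force: [-0.6, 0.3, -0.4]
gripper_width: 0.02
grasp_force: 59.0
```

```bash
python3 - <<'E'
from h import *
to(678.7,60.7,54,82.3)
E
```

```text
pos [679.   60.6 125.6] yaw 82.37 tilt 0.05 -> row [ 0.1 -0.4 71.6] spin 0.07
```

Emit:
play_rows --pt "-1 0 -0.3 25 0" --pt "-1 0 -0.3 45 0" --pt "-1 0 -0.3 60 0" --pt "-1 0 -0.3 71 0" --pt "-1 0 -0.3 71 0" --pt "-1 0 -0.3 71 0" --pt "-1 0 -0.3 71 0" --pt "-1 0 -0.3 71 0"

```text
time: 15.3
position: [0.6794, 0.0607, 0.0551]
eef_rot: [0.752, 0.659, 0.001, 0.001]
wrist_force: [-0.1, 0.0, -0.9]
gripper_width: 0.019
grasp_force: 59.0
```

Emit:
play_rows --pt "-0.6 0 0 0 0" --pt "-0.6 0 0 0 0" --pt "-0.6 0 0 0 0" --pt "-0.6 0 0 0 0" --pt "-0.6 0 0 -20 0" --pt "-0.6 0 0 -50 0" --pt "-0.6 0 0 -90 0" --pt "-0.6 0 0 -110 0"

```text
time: 15.97
position: [0.6796, 0.0608, 0.1679]
eef_rot: [0.752, 0.659, 0.002, 0.001]
wrist_force: [0.9, -0.1, 0.9]
gripper_width: 0.194
grasp_force: 0.0
```

```bash
python3 - <<'E'
from h import *
to(481,-1.7,135,0)
E
```

```text
pos [679.6  60.8 167.9] yaw 82.41 tilt 0.24 -> row [ -88.2 -188.7   32.1] spin 82.41
```

Emit:
play_rows --pt "-0.3 -17 -35 0 7" --pt "-0.3 -34 -70 10 14" --pt "-0.3 -51 -105 20 21" --pt "-0.3 -68 -140 30 28" --pt "-0.3 -85 -175 30 35" --pt "-0.3 -88 -189 30 42" --pt "-0.3 -88 -189 30 49" --pt "-0.3 -88 -189 30 56"

```text
time: 16.63
position: [0.4785, -0.0017, 0.1341]
eef_rot: [0.974, 0.225, 0.0, 0.0]
wrist_force: [0.5, -0.1, 0.5]
gripper_width: 0.351
grasp_force: 0.0
```

Emit:
play_rows --pt "-0.3 0 0 0 7" --pt "-0.3 0 0 0 14" --pt "-0.3 0 0 0 21" --pt "-0.3 0 0 0 26.4" --pt "-0.3 0 0 0 26.4" --pt "-0.3 0 0 0 26.4" --pt "-0.3 0 0 0 26.4" --pt "-0.3 0 0 0 26.4"

```text
time: 17.3
position: [0.4794, -0.0015, 0.1336]
eef_rot: [1.0, 0.001, 0.0, 0.0]
wrist_force: [-0.0, -0.1, 0.4]
gripper_width: 0.351
grasp_force: 0.0
```

```bash
python3 - <<'E'
from h import *
to(481,-1.7,44.5,0)
c=cam("wrist");g=c["image"].min(2);u,v=map(int,proj(c,[.500,-.0017,.093]));print(u,v,g[v,u-20:u+20],ray(c,u,v,.093))
E
```

```text
pos [479.4  -1.5 133.6] yaw 0.14 tilt 0.01 -> row [ 1.6  0.2 89.1] spin 0.14
321 216 [249 250 249 250 249 249 249 249 249 249 249 247 247 245 244 240 224 208
 213 217 218 216 212 189 164 152 155 151 151 154 152 153 152 150 153 155
 152 159 163 161] [ 0.5000822  -0.00135725  0.093     ]
```

Emit:
play_rows --pt "-0.3 1.5 0 35 0.1" --pt "-0.3 1.5 0 65 0.1" --pt "-0.3 1.5 0 87 0.1" --pt "-0.3 1.5 0 87 0.1" --pt "-0.3 1.5 0 87 0.1" --pt "-1 1.5 0 87 0.1" --pt "-1 1.5 0 87 0.1" --pt "-1 1.5 0 87 0.1"

```text
time: 18.02
position: [0.4823, -0.0017, 0.0482]
eef_rot: [1.0, -0.001, 0.002, 0.0]
wrist_force: [-1.1, -0.7, 4.4]
gripper_width: 0.016
grasp_force: 59.1
```

Emit:
play_rows --pt "-1 0 0 0 0" --pt "-1 0 0 0 0" --pt "-1 0 0 0 0" --pt "-1 0 0 0 0" --pt "-1 0 0 -10 0" --pt "-1 0 0 -30 0" --pt "-1 0 0 -60 0" --pt "-1 0 0 -100 0"

```text
time: 18.68
position: [0.4794, -0.0013, 0.147]
eef_rot: [1.0, -0.001, -0.001, -0.0]
wrist_force: [1.2, 0.5, -0.9]
gripper_width: 0.018
grasp_force: 59.0
```

```bash
python3 - <<'E'
from h import *
to(662,-10,165,82.4)
E
```

```text
pos [479.4  -1.3 147. ] yaw -0.09 tilt 0.15 -> row [182.5   8.4 -18.4] spin -82.49
```

Emit:
play_rows --pt "-1 20 1 -12 -7" --pt "-1 50 2 -18 -14" --pt "-1 80 4 -18 -21" --pt "-1 110 5 -18 -28" --pt "-1 140 7 -18 -35" --pt "-1 165 8 -18 -42" --pt "-1 182 8 -18 -49" --pt "-1 182 8 -18 -56"

```text
time: 19.35
position: [0.6659, -0.01, 0.1648]
eef_rot: [0.882, 0.471, 0.001, 0.001]
wrist_force: [-0.4, 0.4, -1.6]
gripper_width: 0.014
grasp_force: 59.0
```

Emit:
play_rows --pt "-1 0 0 0 -7" --pt "-1 0 0 0 -14" --pt "-1 0 0 0 -21" --pt "-1 0 0 0 -26.5" --pt "-1 0 0 0 -26.5" --pt "-1 0 0 0 -26.5" --pt "-1 0 0 0 -26.5" --pt "-1 0 0 0 -26.5"

```text
time: 20.02
position: [0.6629, -0.0098, 0.1649]
eef_rot: [0.753, 0.658, 0.0, 0.0]
wrist_force: [0.2, -0.6, -0.3]
gripper_width: 0.016
grasp_force: 59.0
```

```bash
python3 - <<'E'
from h import *
c=cam("wrist");q=caddy(c,guess=(672,60));B=bays(q);print(B);print(c["image"].min(2)[270,300:340])
to(*B[-21.75],165,q[2]);cv2.imwrite("pics/w9.png",c["image"][:360,200:440,::-1])
E
```

```text
caddy [671.6  61.4] [60.8 89.9] 82.33 px [275  62] [364 193]
{-21.75: array([693.2,  58.5]), -7.25: array([678.8,  60.4]), 7.25: array([664.4,  62.4]), 21.75: array([650. ,  64.3])}
[ 91  85  90  90  89  87  90  91  95  96  94  90  89  93 114 162 184 189
 190 188 187 185 188 184 165 123  94  91  88  90  88  94  87  89  91  89
  91  90  91  91]
pos [662.9  -9.8 164.8] yaw 82.31 tilt 0.02 -> row [71.7 20.9 -0.2] spin -0.02
```

Emit:
play_rows --pt "-1 36 10 0 0" --pt "-1 71.7 20.6 0 0" --pt "-1 71.7 20.6 0 0" --pt "-1 71.7 20.6 20 0" --pt "-1 71.7 20.6 38 0" --pt "-1 71.7 20.6 38 0" --pt "-1 71.7 20.6 38 0" --pt "-1 71.7 20.6 38 0"

```text
time: 20.73
position: [0.6931, 0.0584, 0.1276]
eef_rot: [0.753, 0.658, 0.0, 0.0]
wrist_force: [0.1, 0.2, -0.2]
gripper_width: 0.017
grasp_force: 59.1
```

```bash
python3 - <<'E'
from h import *
to(693.2,58.5,67,82.3)
E
```

```text
pos [693.1  58.4 127.6] yaw 82.37 tilt 0.05 -> row [ 0.1  0.  60.6] spin 0.07
```

Emit:
play_rows --pt "-1 0 0 25 0" --pt "-1 0 0 45 0" --pt "-1 0 0 60 0" --pt "-1 0 0 60 0" --pt "-1 0 0 60 0" --pt "-1 0 0 60 0" --pt "-1 0 0 60 0" --pt "-1 0 0 60 0"

```text
time: 21.4
position: [0.6937, 0.0585, 0.0681]
eef_rot: [0.752, 0.659, 0.001, 0.001]
wrist_force: [0.0, -0.1, -0.6]
gripper_width: 0.017
grasp_force: 59.1
```

Emit:
play_rows --pt "-0.6 0 0 0 0" --pt "-0.6 0 0 0 0" --pt "-0.6 0 0 0 0" --pt "-0.6 0 0 0 0" --pt "-0.6 0 0 -20 0" --pt "-0.6 -30 -10 -50 0" --pt "-0.6 -60 -20 -80 0" --pt "-0.6 -70 -20 -100 0"

```text
time: 22.07
position: [0.6624, -0.0105, 0.1687]
eef_rot: [0.753, 0.658, -0.0, 0.0]
wrist_force: [1.7, -1.0, 0.8]
gripper_width: 0.2
grasp_force: 0.0
```

Emit:
play_rows --pt "1 -1 0 0 0" --pt "1 -1 0 0 0" --pt "1 -1 0 0 0" --pt "1 -1 0 0 0" --pt "1 -1 0 0 0" --pt "1 -1 0 0 0" --pt "1 -1 0 0 0" --pt "1 -1 0 0 0"

```text
time: 22.73
position: [0.6634, -0.0088, 0.1661]
eef_rot: [0.752, 0.659, -0.0, -0.0]
wrist_force: [-0.3, -0.2, -0.7]
gripper_width: 1.002
grasp_force: 0.0
```

```bash
python3 - <<'E'
from h import *
c=cam("wrist");q=caddy(c,guess=(672,60));to(*q[0],125,q[2])
a=cv2.resize(c["image"][0:260,220:420],(400,520),interpolation=2)
k=cam("scene");b=cv2.resize(k["image"][230:330,310:400],(400,520),interpolation=2)
cv2.imwrite("pics/w10.png",np.hstack([a,b])[:,:,::-1])
E
```

```text
caddy [671.6  61.3] [60.7 89.7] 82.42 px [275  64] [363 194]
pos [663.5  -8.9 166.3] yaw 82.42 tilt 0.02 -> row [70.7 -1.2 41.3] spin 0.0
```

View pics/w10.png

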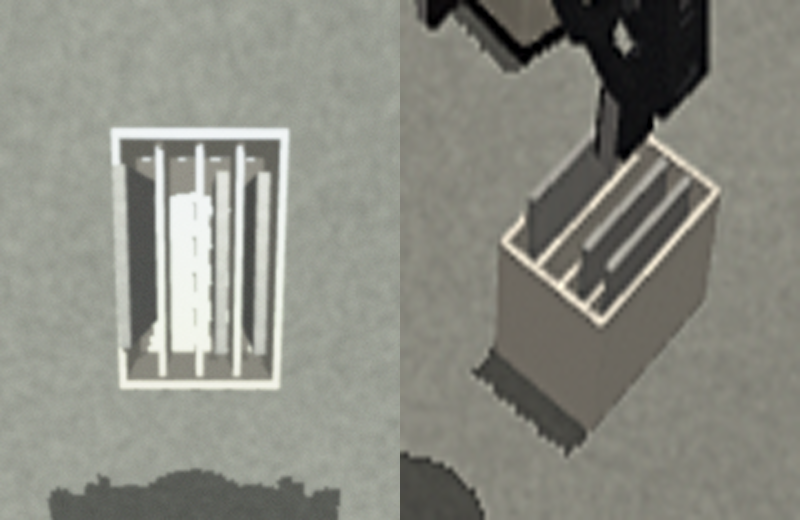

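All three coupons stand in the caddy, at wrist-crop columns 122, 222 and 262, with equal heights above the rim. The caddy has not moved. I go over it to grip its long walls.

Emit:
play_rows --pt "1 35 -0.6 0 0" --pt "1 70.7 -1.2 0 0" --pt "1 70.7 -1.2 35 0" --pt "1 70.7 -1.2 70 0" --pt "1 70.7 -1.2 90 0" --pt "1 70.7 -1.2 90 0" --pt "1 70.7 -1.2 90 0" --pt "1 70.7 -1.2 90 0"

```text
time: 23.5
position: [0.6728, 0.0609, 0.0783]
eef_rot: [0.752, 0.659, 0.001, 0.001]
wrist_force: [1.3, 0.4, 1.0]
gripper_width: 0.998
grasp_force: 0.0
```

```bash
python3 - <<'E'
from h import *
c=cam("wrist");g=c["image"].min(2)
to(671.6,61.3,20,82.4)
for P in([.6716,.0613,.075],[.6768,.105,.075]):print(np.round(proj(c,P)))
u,v=map(int,proj(c,[.677,.103,.075]))
for r in(v-6,v,v+12,v+24):print(r,g[r,u-70:u+70:2])
E
```

```text
pos [673.2  60.9  78.8] yaw 82.39 tilt 0.19 -> row [ 0.2 -1.9 58.8] spin -0.01
[319. 272.]
[318. 194.]
191 [159 160 158 161 156 156 176 187 187 187 187 188 185 181 189 189 186 187
 188 186 189 187 189 189 190 189 188 184 186 188 187 189 188 189 187 187
 190 189 187 188 187 186 185 183 188 187 190 190 190 186 188 188 185 189
 187 187 186 188 186 184 185 185 185 183 185 171 156 162 161 162]
197 [161 159 157 154 156 155 184 236 237 208 189 185 189 186 188 186 188 189
 187 184 184 207 231 201 187 189 205 237 240 239 239 238 240 239 239 239
 238 237 238 215 190 188 192 231 232 197 190 192 230 234 199 190 192 229
 220 194 190 188 187 188 185 189 201 235 238 196 162 167 164 161]
209 [155 153 154 157 158 156 169 228 236 190 104 100 100 101 102  92  85  84
  84  83  87 146 235 232 134 100 139 235 239 238 239 239 239 239 208 234
 238 238 202 138  90 102 102 106 130 110  99 120 224 237 164  80  96 101
  99 101  99 100 102  95  96  99 176 236 233 171 154 153 154 155]
221 [160 159 158 156 161 167 163 144 119 116 109  91  85  82  84  86  88  85
  85  81  83 127 232 233 148  98 132 229 237 237 237 237 238 229 177 233
 238 237 237 178  80  95 101 101 102  98  96 134 229 234 142  75  76  79
  92 104 105 101  98  96  99 104 212 237 220 163 157 159 161 157]
```

Emit:
play_rows --pt "1 0 -1 20 0" --pt "1 0 -1 35 0" --pt "1 0 -1 45 0" --pt "1 0 -1 45 0" --pt "1 0 -1 45 0" --pt "1 0 -1 45 0" --pt "1 0 -1 45 0" --pt "1 0 -1 45 0"

```text
time: 24.22
position: [0.6714, 0.0612, 0.0326]
eef_rot: [0.752, 0.659, 0.001, 0.001]
wrist_force: [-0.1, -0.2, 0.1]
gripper_width: 1.005
grasp_force: 0.0
```

Emit:
play_rows --pt "1 0 0 3 0" --pt "1 0 0 6 0" --pt "1 0 0 9 0" --pt "1 0 0 12 0" --pt "1 0 0 15 0" --pt "1 0 0 15 0" --pt "1 0 0 15 0" --pt "1 0 0 15 0"

```text
time: 24.88
position: [0.6707, 0.0612, 0.0166]
eef_rot: [0.752, 0.659, 0.0, 0.0]
wrist_force: [0.6, -1.0, 0.3]
gripper_width: 1.003
grasp_force: 0.0
```

Emit:
play_rows --pt "0.3 0 0 0 0" --pt "-1 0 0 0 0" --pt "-1 0 0 0 0" --pt "-1 0 0 0 0" --pt "-1 0 0 0 0" --pt "-1 0 0 0 0" --pt "-1 0 0 0 0" --pt "-1 0 0 0 0"

```text
time: 25.55
position: [0.6714, 0.0611, 0.0173]
eef_rot: [0.752, 0.659, 0.001, 0.001]
wrist_force: [0.1, 0.0, 5.3]
gripper_width: 0.691
grasp_force: 64.5
```

```bash
python3 - <<'E'
from h import *
to(671.6,61.3,17,82.4)
k=cam("top");im=k["image"]
# shaker plate & shelf from top
m=((im.max(2)<45)).astype(np.uint8)[220:300,205:290];m=cv2.morphologyEx(m,cv2.MORPH_CLOSE,np.ones((5,5)))
q=max(cv2.findContours(m,0,1)[0],key=cv2.contourArea).reshape(-1,2)+[205,220];e=cv2.fitEllipse(q);print(e,ray(k,*e[0],.082))
E
```

```text
pos [671.4  61.1  17.3] yaw 82.4 tilt 0.08 -> row [0.2 0.2 0.3] spin 0.0
((243.96885681152344, 257.6986389160156), (42.68476486206055, 43.141387939453125), 21.318811416625977) [0.5095232  0.24411398 0.082     ]
```

Emit:
play_rows --pt "-1 0 0 -3 0" --pt "-1 0 0 -8 0" --pt "-1 0 0 -25 0" --pt "-1 0 0 -45 0" --pt "-1 0 0 -70 0" --pt "-1 0 0 -95 0" --pt "-1 0 0 -115 0" --pt "-1 0 0 -120 0"

```text
time: 26.27
position: [0.6722, 0.0612, 0.1402]
eef_rot: [0.752, 0.659, 0.002, 0.001]
wrist_force: [0.7, 0.5, -3.6]
gripper_width: 0.692
grasp_force: 66.0
```

```bash
python3 - <<'E'
from h import *
to(508,247.5,137,82.4)
E
```

```text
pos [672.2  61.2 140.2] yaw 82.41 tilt 0.25 -> row [ 162.9 -187.4    2.4] spin 0.01
```

Emit:
play_rows --pt "-1 8 -20 0 0" --pt "-1 20 -47 0 0" --pt "-1 32 -77 0 0" --pt "-1 44 -107 0 0" --pt "-1 56 -137 0 0" --pt "-1 68 -165 0 0" --pt "-1 76 -182 0 0" --pt "-1 76 -187 0 0"

```text
time: 26.93
position: [0.4915, 0.1628, 0.1356]
eef_rot: [0.752, 0.66, -0.001, -0.001]
wrist_force: [0.5, 0.6, -3.6]
gripper_width: 0.691
grasp_force: 66.6
```

```bash
python3 - <<'E'
from h import *
c=cam("wrist");im=c["image"];u,v=map(int,proj(c,[.508,.2475,.082]));print(u,v)
m=(im.max(2)<50).astype(np.uint8);m[235:]=0
n,l,st,ce=cv2.connectedComponentsWithStats(m);
for i in range(1,n):
  if st[i,4]>1500:
    print(st[i],ce[i]);k=np.argwhere(l==i)[:,::-1];W=np.array([ray(c,*p,.082)[:2] for p in cv2.convexHull(k.astype(np.int32)).reshape(-1,2)])*1000
    print(cv2.minEnclosingCircle(W.astype(np.float32)),np.ptp(W,0))
to(508,247.5,137,82.4)
E
```

```text
330 108
[  245    10   174   176 24895] [331.55015063 100.47507532]
((508.6462707519531, 246.90257263183594), 53.25412368774414) [105.78470391 102.12490104]
pos [492.2 162.1 135.8] yaw 82.52 tilt 0.16 -> row [86.7  4.5 -1.3] spin 0.12
```

Emit:
play_rows --pt "-1 15 1 0 0" --pt "-1 40 3 0 0" --pt "-1 65 4 0 0" --pt "-1 82 5 0 0" --pt "-1 86 5 0 0" --pt "-1 86 5 15 0" --pt "-1 86 5 31 0" --pt "-1 86 5 31 0"

```text
time: 27.65
position: [0.5101, 0.2445, 0.1022]
eef_rot: [0.753, 0.659, -0.002, -0.001]
wrist_force: [-0.7, 0.1, -5.9]
gripper_width: 0.691
grasp_force: 66.5
```

```bash
python3 - <<'E'
from h import *
to(508.6,246.9,99.3,82.4)
E
```

```text
pos [510.1 244.5 102.2] yaw 82.38 tilt 0.29 -> row [ 2.2 -1.8  2.9] spin -0.02
```

Now press in small steps.

Emit:
play_rows --pt "-1 0.5 0 0 0" --pt "-1 0.5 0 2 0" --pt "-1 0.5 0 4 0" --pt "-1 0.5 0 6 0" --pt "-1 0.5 0 8 0" --pt "-1 0.5 0 8 0" --pt "-1 0.5 0 8 0" --pt "-1 0.5 0 8 0"

```text
time: 28.32
position: [0.5123, 0.2464, 0.0982]
eef_rot: [0.752, 0.659, 0.001, 0.0]
wrist_force: [0.5, -0.7, 1.2]
gripper_width: 0.689
grasp_force: 67.3
```

Emit:
play_rows --pt "-1 0 0 2 0" --pt "-1 0 0 4 0" --pt "-1 0 0 6 0" --pt "-1 0 0 6 0" --pt "-1 0 0 6 0" --pt "-1 0 0 6 0" --pt "-1 0 0 6 0" --pt "-1 0 0 6 0"

```text
time: 28.98
position: [0.5124, 0.2464, 0.0919]
eef_rot: [0.752, 0.659, 0.001, 0.0]
wrist_force: [0.9, -1.1, 6.2]
gripper_width: 0.695
grasp_force: 67.9
```

Emit:
play_rows --pt "-1 0 0 2 0" --pt "-1 0 0 4 0" --pt "-1 0 0 6 0" --pt "-1 0 0 7 0" --pt "-1 0 0 7 0" --pt "-1 0 0 7 0" --pt "-1 0 0 7 0" --pt "-1 0 0 7 0"

```text
time: 29.65
position: [0.5125, 0.2465, 0.087]
eef_rot: [0.752, 0.659, 0.001, 0.001]
wrist_force: [-4.3, -4.6, 28.7]
gripper_width: 0.69
grasp_force: 70.4
```

Emit:
play_rows --pt "-1 0 0 0 0" --pt "-1 0 0 0 0" --pt "-1 0 0 0 0" --pt "-1 0 0 0 0" --pt "-1 0 0 0 0" --pt "-1 0 0 0 0" --pt "-1 0 0 0 0" --pt "-1 0 0 0 0"

```text
time: 30.32
position: [0.5126, 0.2465, 0.087]
eef_rot: [0.752, 0.659, 0.001, 0.001]
wrist_force: [-4.2, -4.4, 29.1]
gripper_width: 0.692
grasp_force: 70.4
```

Emit:
play_rows --pt "-1 0 0 0 0" --pt "-1 0 0 0 0" --pt "-1 0 0 0 0" --pt "-1 0 0 0 0" --pt "-1 0 0 0 0" --pt "-1 0 0 0 0" --pt "-1 0 0 0 0" --pt "-1 0 0 0 0"

```text
time: 30.98
position: [0.5125, 0.2465, 0.087]
eef_rot: [0.752, 0.659, 0.001, 0.001]
wrist_force: [-4.5, -4.9, 28.3]
gripper_width: 0.693
grasp_force: 70.4
```

Emit:
play_rows --pt "-1 0 0 0 0" --pt "-1 0 0 0 0" --pt "-1 0 0 -3 0" --pt "-1 0 0 -8 0" --pt "-1 0 0 -14 0" --pt "-1 0 0 -22 0" --pt "-1 0 0 -40 0" --pt "-1 0 0 -55 0"

```text
time: 31.65
position: [0.5105, 0.2462, 0.1394]
eef_rot: [0.752, 0.659, -0.001, -0.001]
wrist_force: [-0.6, 0.4, -2.8]
gripper_width: 0.691
grasp_force: 66.6
```

```bash
python3 - <<'E'
from h import *
to(497,-150,140,82.4)
k=cam("top");im=k["image"];g=cv2.GaussianBlur(im.min(2),(3,3),0)
for r in(255,285):print(r,im[r,420:500,1])
for x in(445,470):print(x,im[235:315,x,1])
E
```

```text
pos [510.5 246.2 139.4] yaw 82.42 tilt 0.17 -> row [-394.5   38.9   -0.4] spin 0.02
255 [120 118 122 119 119 123 123 119 109  86  77  95 129 152 150 154 153 152
 151 150 151 150 152 154 153 152 151 152 149 151 150 151 151 147 147 148
 147 150 150 148 149 151 153 152 150 148 145 145 146 148 148 146 147 147
 150 147 147 130 111 143 146 128  62  60  60  57  63  62  61  65  57  61
  60  63  62  60  64  62  57  59]
285 [115 116 118 121 122 115 116 120 117 114 115 122 109  85  73  96 131 147
 150 151 147 150 146 148 150 147 149 150 151 150 146 148 150 146 148 145
 144 147 148 149 146 150 149 146 149 147 146 148 148 144 146 145 147 149
 143 144 143 143 146 142 142 130 119 135 145 132  95  56  57  59  61  60
  57  59  62  59  58  62  58  63]
445 [121 119 118 116 116 121 121 119 120 122 131 148 150 144 151 154 152 152
 151 151 152 151 152 152 154 153 153 153 152 153 153 152 152 151 152 152
 151 152 153 152 152 150 150 149 149 146 149 148 150 150 147 147 147 149
 147 149 150 149 150 149 149 145 147 149 148 147 140 148 151 132 118 117
 118 120 120 117 117 118 117 120]
470 [118 120 121 121 120 118 120 121 142 144 146 126 143 145 144 143 146 147
 146 144 148 146 146 149 148 149 150 147 148 148 148 147 146 144 147 146
 145 145 143 145 143 143 144 145 147 143 145 142 147 144 146 143 144 145
 145 142 145 143 145 145 145 146 144 116 142 147 134 119 121 118 117 120
 121 118 120 119 119 119 120 119]
```

```bash
python3 - <<'E'
from h import *
k=cam("top");g=k["image"][:,:,1];x0,y0=420,232
m=(g[y0:316,x0:496]>127).astype(np.uint8);m=cv2.morphologyEx(m,cv2.MORPH_OPEN,np.ones((3,3)))
q=max(cv2.findContours(m,0,1)[0],key=cv2.contourArea).reshape(-1,2)+[x0,y0];print(rectw(k,q,.026),q.min(0),q.max(0))
E
```

```text
(array([ 470.7, -305.6]), array([130.8, 151.4]), 5.69) [432 242] [487 304]
```

Emit:
play_rows --pt "-1 -10 1 0 0" --pt "-1 -30 3 0 0" --pt "-1 -60 6 0 0" --pt "-1 -90 9 0 0" --pt "-1 -120 12 0 0" --pt "-1 -150 15 0 0" --pt "-1 -180 18 0 0" --pt "-1 -205 20 0 0"

```text
time: 32.42
position: [0.5029, 0.0383, 0.1381]
eef_rot: [0.753, 0.658, -0.001, -0.001]
wrist_force: [0.5, -0.6, -4.1]
gripper_width: 0.689
grasp_force: 66.6
```

```bash
python3 - <<'E'
from h import *
to(469.4,-302.3,140,95.7)
E
```

```text
pos [502.9  38.3 138.1] yaw 82.37 tilt 0.14 -> row [-342.    12.    -1.8] spin -13.33
```

Emit:
play_rows --pt "-1 -30 1 0 0" --pt "-1 -60 2 0 -1" --pt "-1 -95 3 0 -3" --pt "-1 -130 5 0 -5" --pt "-1 -165 6 0 -7" --pt "-1 -200 7 0 -9" --pt "-1 -235 8 0 -11" --pt "-1 -260 9 0 -13.3"

```text
time: 33.08
position: [0.4772, -0.221, 0.1381]
eef_rot: [0.671, 0.741, -0.0, -0.001]
wrist_force: [0.5, 0.5, -3.9]
gripper_width: 0.691
grasp_force: 66.6
```

```bash
python3 - <<'E'
from h import *
to(469.4,-302.3,60,95.7)
E
```

```text
pos [ 477.2 -221.   138.1] yaw 95.72 tilt 0.12 -> row [-80.2 -15.7  78.1] spin 0.02
```

Emit:
play_rows --pt "-1 -20 -4 0 0" --pt "-1 -45 -9 0 0" --pt "-1 -68 -13 0 0" --pt "-1 -78 -15.5 0 0" --pt "-1 -80 -15.5 20 0" --pt "-1 -80 -15.5 45 0" --pt "-1 -80 -15.5 70 0" --pt "-1 -80 -15.5 78 0"

```text
time: 33.75
position: [0.4686, -0.2973, 0.0572]
eef_rot: [0.671, 0.741, -0.0, -0.003]
wrist_force: [-0.9, 1.2, -5.3]
gripper_width: 0.69
grasp_force: 66.5
```

Emit:
play_rows --pt "-1 0 0 0 0" --pt "-1 0 0 0 0" --pt "-1 0 0 0 0" --pt "-1 0 0 0 0" --pt "-1 0 0 0 0" --pt "-1 0 0 0 0" --pt "-1 0 0 0 0" --pt "-1 0 0 0 0"

```text
time: 34.42
position: [0.4717, -0.2997, 0.0618]
eef_rot: [0.671, 0.741, 0.0, 0.0]
wrist_force: [-0.4, -0.5, -3.5]
gripper_width: 0.688
grasp_force: 66.6
```

```bash
python3 - <<'E'
from h import *
to(469.4,-302.3,60,95.7)
c=cam("wrist");g=c["image"][:,:,1]
a=np.radians(5.7);X=np.array([np.cos(a),np.sin(a)]);Y=np.array([-X[1],X[0]]);C=np.array([469.4,-302.3])
# predicted outer edges: +y edge (65) and x edges (+-75) at z=.026; sample intensity along lines
def line(P0,d,ts):
    out=[]
    for t in ts:
        u,v=proj(c,[*((P0+d*t)/1000),.026]);out.append(int(g[int(round(v)),int(round(u))]) if 0<=v<480 and 0<=u<640 else -1)
    return out
ts=list(range(-26,14,2));print(ts)
for x in(-50,-30,0,30,50):print("north",x,line(C+x*X+65*Y,Y,ts))
for y in(20,35,50):
  print("east",y,line(C+y*Y+75*X,X,ts));print("west",y,line(C+y*Y-75*X,-X,ts))
print(g[200,::16],g[120,::16])
E
```

```text
pos [ 471.7 -299.7   61.8] yaw 95.7 tilt 0.02 -> row [-2.4 -2.5  1.8] spin 0.0
[-26, -24, -22, -20, -18, -16, -14, -12, -10, -8, -6, -4, -2, 0, 2, 4, 6, 8, 10, 12]
north -50 [219, 224, 227, 222, 226, 224, 224, 225, 224, 191, 227, 226, 226, 175, 137, 169, 170, 169, 175, 177]
north -30 [150, 151, 149, 194, 228, 229, 227, 229, 228, 191, 229, 229, 232, 174, 137, 171, 178, 180, 172, 176]
north 0 [149, 146, 146, 207, 232, 233, 234, 236, 233, 236, 236, 236, 238, 184, 141, 168, 165, 167, 176, 171]
north 30 [150, 149, 149, 210, 233, 233, 235, 236, 233, 198, 234, 236, 237, 182, 137, 167, 168, 175, 178, 176]
north 50 [227, 227, 234, 233, 229, 233, 233, 236, 233, 203, 231, 233, 236, 178, 138, 178, 177, 183, 184, 178]
east 20 [171, 171, 172, 223, 225, 227, 227, 224, 206, 143, 223, 221, 220, 210, 176, 176, 174, 176, 174, 172]
west 20 [206, 221, 224, 223, 222, 222, 221, 220, 105, 211, 216, 222, 221, 129, 102, 101, 103, 106, 106, 97]
east 35 [230, 231, 229, 231, 230, 229, 230, 230, 219, 198, 226, 224, 223, 194, 172, 168, 171, 174, 174, 180]
west 35 [225, 226, 225, 225, 225, 226, 227, 226, 138, 193, 218, 220, 223, 183, 176, 177, 178, 121, 104, 101]
east 50 [234, 233, 232, 233, 232, 232, 231, 231, 159, 180, 228, 226, 224, 221, 185, 182, 184, 178, 181, 175]
west 50 [223, 223, 222, 223, 222, 224, 221, 221, 121, 219, 221, 224, 223, 194, 176, 175, 180, 179, 176, 179]
[ 97 102  98  97 100  98 100 104 100 101 103 101 177 133 223 225 167 150
 147 147 150 148 150 147 149 231 230 225 172 181 178 179 176 183 183 180
 180 178 182 178] [100 100 100  96  99 115 170 173 178 184 177 173 172 173 176 171 169 168
 173 177 177 174 172 172 171 181 174 174 178 173 171 175 177 170 179 175
 175 180 173 101]
```

The shelf's outer edges fall exactly where predicted. Correct the position and lower.

Emit:
play_rows --pt "-1 -2 -2 0 0" --pt "-1 -2.4 -2.5 0 0" --pt "-1 -2.4 -2.5 0 0" --pt "-1 -2.4 -2.5 6 0" --pt "-1 -2.4 -2.5 13 0" --pt "-1 -2.4 -2.5 18 0" --pt "-1 -2.4 -2.5 20 0" --pt "-1 -2.4 -2.5 20 0"

```text
time: 35.13
position: [0.4688, -0.3017, 0.0405]
eef_rot: [0.671, 0.741, -0.0, -0.001]
wrist_force: [0.5, -0.4, -4.2]
gripper_width: 0.689
grasp_force: 66.6
```

Emit:
play_rows --pt "-1 0 0 0 0" --pt "-1 0 0 0 0" --pt "-1 0 0 0 0" --pt "-1 0 0 1 0" --pt "-1 0 0 2 0" --pt "-1 0 0 2 0" --pt "-1 0 0 2 0" --pt "-1 0 0 2 0"

```text
time: 35.8
position: [0.4693, -0.3022, 0.0395]
eef_rot: [0.671, 0.741, -0.0, -0.0]
wrist_force: [-0.6, -0.2, -3.0]
gripper_width: 0.687
grasp_force: 66.6
```

```bash
python3 - <<'E'
from h import *
to(469.4,-302.3,37,95.7)
E
```

```text
pos [ 469.3 -302.2   39.5] yaw 95.7 tilt 0.0 -> row [-0.1  0.1  2.5] spin 0.0
```

Emit:
play_rows --pt "-1 0 0 1 0" --pt "-1 0 0 1.5 0" --pt "-1 0 0 2 0" --pt "-1 0 0 2.5 0" --pt "-1 0 0 2.5 0" --pt "-1 0 0 2.5 0" --pt "-1 0 0 2.5 0" --pt "-1 0 0 2.5 0"

```text
time: 36.47
position: [0.4694, -0.3022, 0.0373]
eef_rot: [0.671, 0.741, -0.0, 0.0]
wrist_force: [-0.7, 1.0, 5.1]
gripper_width: 0.69
grasp_force: 67.5
```

On the floor (+5 N). Release, then rise straight up.

Emit:
play_rows --pt "1 0 0 0 0" --pt "1 0 0 0 0" --pt "1 0 0 0 0" --pt "1 0 0 0 0" --pt "1 0 0 0 0" --pt "1 0 0 0 0" --pt "1 0 0 0 0" --pt "1 0 0 0 0"

```text
time: 37.13
position: [0.4693, -0.3022, 0.037]
eef_rot: [0.671, 0.741, -0.0, 0.0]
wrist_force: [0.5, -0.1, 0.4]
gripper_width: 0.999
grasp_force: 0.0
```

Emit:
play_rows --pt "1 0 0 -5 0" --pt "1 0 0 -15 0" --pt "1 0 0 -30 0" --pt "1 0 0 -55 0" --pt "1 0 0 -85 0" --pt "1 0 0 -115 0" --pt "1 0 0 -150 0" --pt "1 0 0 -170 0"

```text
time: 37.8
position: [0.4702, -0.3029, 0.2118]
eef_rot: [0.671, 0.741, 0.0, 0.002]
wrist_force: [0.7, -0.5, -0.4]
gripper_width: 1.002
grasp_force: 0.0
```

Emit:
play_rows --pt "1 0 0 0 0" --pt "1 0 0 0 0" --pt "1 0 0 0 0" --pt "1 0 0 0 0" --pt "1 0 0 0 0" --pt "1 0 0 0 0" --pt "1 0 0 0 0" --pt "1 0 0 0 0"

```text
time: 38.47
position: [0.4692, -0.3021, 0.2066]
eef_rot: [0.671, 0.741, -0.0, -0.0]
wrist_force: [-0.5, -0.1, -0.3]
gripper_width: 0.997
grasp_force: 0.0
```

```bash
python3 - <<'E'
from h import *
to(469.4,-302.3,200,95.7)
c=cam("wrist");g=c["image"].min(2);a=np.radians(5.7);X=np.array([np.cos(a),np.sin(a)]);Y=np.array([-X[1],X[0]]);C=np.array([469.4,-302.3])
def px(x,y,z):
    u,v=proj(c,[*((C+x*X+y*Y)/1000),z]);return int(g[int(round(v)),int(round(u))]) if 0<=v<480 and 0<=u<640 else -1
# profile across caddy rim (z=.095) along shelf x, 12 mm inside the +y rim, and along y at centre
print("x",[(x,px(x,35,.095)) for x in range(-40,41,2)])
print("y",[(y,px(-14,y,.095)) for y in range(20,56,2)])
print("tops z=.109",[(x,px(x,15,.109)) for x in range(-34,35,1)])
E
```

```text
pos [ 469.2 -302.1  206.6] yaw 95.7 tilt 0.04 -> row [-0.3  0.2  6.6] spin 0.0
x [(-40, 221), (-38, 219), (-36, 220), (-34, 220), (-32, 219), (-30, 239), (-28, 235), (-26, 107), (-24, 110), (-22, 225), (-20, 155), (-18, 104), (-16, 151), (-14, 239), (-12, 147), (-10, 226), (-8, 244), (-6, 243), (-4, 199), (-2, 183), (0, 243), (2, 238), (4, 97), (6, 103), (8, 129), (10, 143), (12, 137), (14, 237), (16, 118), (18, 84), (20, 100), (22, 112), (24, 98), (26, 101), (28, 226), (30, 242), (32, 228), (34, 227), (36, 228), (38, 229), (40, 226)]
y [(20, 229), (22, 225), (24, 226), (26, 215), (28, 177), (30, 223), (32, 230), (34, 237), (36, 242), (38, 236), (40, 238), (42, 231), (44, 240), (46, 179), (48, 133), (50, 133), (52, 136), (54, 223)]
tops z=.109 [(-34, 221), (-33, 220), (-32, 220), (-31, 221), (-30, 221), (-29, 229), (-28, 235), (-27, 219), (-26, 159), (-25, 117), (-24, 107), (-23, 111), (-22, 150), (-21, 219), (-20, 229), (-19, 117), (-18, 115), (-17, 167), (-16, 197), (-15, 200), (-14, 207), (-13, 223), (-12, 159), (-11, 143), (-10, 199), (-9, 231), (-8, 241), (-7, 239), (-6, 241), (-5, 206), (-4, 172), (-3, 154), (-2, 170), (-1, 239), (0, 238), (1, 225), (2, 180), (3, 112), (4, 87), (5, 84), (6, 177), (7, 201), (8, 200), (9, 205), (10, 152), (11, 121), (12, 158), (13, 223), (14, 219), (15, 150), (16, 96), (17, 82), (18, 83), (19, 77), (20, 82), (21, 81), (22, 81), (23, 83), (24, 91), (25, 179), (26, 199), (27, 200), (28, 211), (29, 218), (30, 223), (31, 224), (32, 224), (33, 223), (34, 223)]
```

```bash
python3 -c "
from station import env
print(env.finish_job())"
```

```text
the job is handed in; nothing more can be done
None
```

I handed the job in: the three coupons are in the caddy, the shaker plate was held fully down for about 1.9 s, and the caddy stands released in the middle of the spectrometer shelf. By my last wrist-camera check it was centred with all three coupons inside. I kept clear of the pad, disc and cup but took no final picture of them; the hand-in returned no verdict.

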